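# Lock the food tote by feel

## Robot

A 6-joint arm with a two-finger parallel gripper is mounted at the origin on the work surface. World frame = base frame: x ahead of the robot, y to its left, z up, the work surface at z = 0. Lengths are in mm, angles in rad, forces in N, time in s.
With the tool pointing down it reaches from about 275 to 750 mm from the base axis. Payload 10.2 kg.
Tool frame: the origin (TCP) lies on the front face of the gripper's body, between the roots of the fingers; the fingertips stand 64 mm ahead of it and the grasp point (between the pads) lies 45 mm ahead of it; z points along the fingers, y is the line along which they close (so a half turn about z gives the same grasp; the last joint's range is limited). The gripper opens to 88 mm and grips with 3 to 60 N. Pads are 18 mm wide; open, the fingers measure 123 mm over their backs; the gripper's body (75 mm by 187 mm) begins 45 mm behind the grasp point.
Start: joints at [0.899, 0.313, 1.498, -0, 1.331, -0.223], TCP at [227.803, 473.009, 302.72] pointing down, gripper open.
Joint ranges: [-2.94, 2.94], [-0.97, 2.17], [0.19, 2.56], [-1.23, 4.37], [0.02, 3.11], [-2.88, 2.88]. Speed limits (rad/s): [2.39, 2.39, 3.01, 3.14, 3.14, 3.14].

## Interface

Orientations are given as a 3x3 rotation matrix whose columns are the frame's x, y, z axes.
In Python, from rig import monitor, vision, hand_in gives the robot as it stands. The module is installed in compiled form; this text tells all that it offers.
- The arm moves only by the shell command python3 -m inch 'ROWS'. ROWS is JSON, one flat list of numbers, 7 for each row, row after row: the finger opening in mm, from 0 to 88.1, then the shift along the tool's x, y, z in mm, then the turn, a rotation vector about the tool's x, y, z in degrees. In form: [jaw, dx, dy, dz, wx, wy, wz, jaw, dx, dy, dz, wx, wy, wz, ...]. A call has 1 to 5 rows; each row shifts and turns the commanded pose from where the row before left it, along the tool's axes as they then stand; what a row does not reach is not made up. A row lasts 1/12 s, in which the tool goes at most 41.7 mm and 7.16 degrees, less where a joint would pass 70% of its speed; a pose out of reach is approached as far as the arm can. A call is refused whole if a number of a shift passes 41.7 or a number of a turn 7.16, either way. A call with a gripper value outside its range is refused whole. The fingers move at their own pace and stop on an object; the grip force is fixed at half the most. Time passes only in rows, so rows that do not move let the fingers close. It gives the time, the measured TCP pose, the force, the opening and the grip force at its end, in the units of the state.
- monitor.get_obs(): the state, without advancing time (a new reading comes with each control period).
- vision.grab_frame(name): name is "scene" or "top"; returns (picture, depth): 480x640x3 uint8, blue, green, red; 480x640 float32, mm along the optical axis (not along the pixel's ray), 0 where there is no reading.
- vision.camera_model(name): a dict with "mtx" (3x3 intrinsics, pixels), "world_from_camera" (4x4, takes a point from camera to world coordinates). Camera axes: x right, y up, looking along -z (the intrinsics and any distortion apply to the point x, -y, -z); pixel columns grow to the right and rows downward; lengths in mm; the calibration is good to about 2 mm. A picture is of the moment at which its call begins. camera_model takes no time and is no camera call.
- hand_in(): hands the job in; it is judged then, once.
The state is a dict: "time": time; "joints": joint angles; "joint_velocities": joint speeds; "effort": joint torques, N m; "tcp_pos": TCP position; "eef_rot": TCP orientation; "wrist_force": force on the tool from outside, world axes, zero at the start; "wrist_torque": the same for the moment, N m; "finger_gap": opening from 0.0 (shut) to 1.0 (fully open); "finger_force": force on a finger pad.
Only numpy, scipy, OpenCV 4.12 (cv2) and the standard library are available. Lean on these libraries where they do the work, as an engineer would, in place of code of your own. Each camera call takes 0.05 s, during which the arm holds its last target. There are 200 camera calls.

## Task

Lock the lid of the blue food tote with a fingertip: rest it gently on top of the grey rail next to the yellow end block, run it along the rail away from the yellow block until it drops into the finger notch, and press the key inside the notch fully down, where it stays. The rail has black bands that look like the notch but are only flat paint. Grip and lift nothing, leave all the goods where they stand, and finish clear of everything.

Things in the scene. Friction and masses are not known exactly. Their poses are not given: they have to be found in the camera images.
- tote: Fixed blue food tote with flat steel lid, 270 (x) x 470 (y) x 110 mm high to the lid's top. Origin: centre of its underside; z up; +y points along its length to the yellow end; -x is its rail side. The rail lies on the lid parallel to y, centred at x = -95 mm. Its ends go into blocks 30 mm wide, 140 mm high, from y = +-130 to +-227 mm: the +y block is yellow, the -y block grey.
- rail_mid (a point): Middle of the rail's open length, on its flat top (tote frame -95, 0, 136 mm; 26 mm above the lid). The rail is 20 mm wide in x, open from y = -130 to +130 mm, grey with flat black painted bands 42 mm long. It is sprung: yields down from about 3 N, then 2.5 N per mm, bottoms after 4 mm, springs back; it does not slide along y.
- rail_start (a point): Point on the rail's top (tote frame -95, 113, 136 mm), 17 mm from the yellow block: a good place to begin. From here the finger runs towards the tote's -y. The rail is solid from here to y = +40 mm.
- key (a joint): Travel of the key, m: 0 up, 0.008 fully down on its stop; about 3 N of friction, stays where left. It is black, 20 x 41 mm, the floor of the notch, top 10 mm below the rail's top. The notch is a 42 mm long gap in the rail, open to both sides in x and above; its centre is between y = -76 and +16 mm (tote frame), new each time and not reported: feel for it. It looks like the black bands.
- carton_a: Drink carton with a pink band, 45 x 62 x 50 mm high, standing on the tote's lid well behind the rail, towards the yellow end. Origin: centre of its underside. Leave alone.
- tub: Clear tub with a white cap, 60 mm across, 50 mm high, standing on the tote's lid well behind the rail, towards the grey end. Origin: centre of its underside. Leave alone.
- carton_b: Carton with an olive band, 60 x 90 x 110 mm high, on the table. Origin: centre of its underside. Leave alone.
- jug_a: Brown sauce jug with a red cap, 95 mm across, 185 mm high, on the table. Origin: centre of its underside. Leave alone.
- jug_b: Another brown sauce jug like the first. Leave alone.
- tin: Beige tin, 100 mm across, 110 mm high, on the table. Origin: centre of its underside. Leave alone.
- oil: Amber oil bottle with a yellow cap, 70 mm across, 200 mm high, on the table. Origin: centre of its underside. Leave alone.

How it is judged (in metres and radians):
On the way, in this order (a step that is already met when the one before it is completed fails the run):
1. the fingers touch the rail (or the tote) with more than 0.5 N near the yellow block, the grasp point at y > 95 mm in the tote's frame, the key still up (contact force between the fingers and tote above 0.5 N and y of the grasp point in the frame of tote between 0.095 and 0.16 m and value of joint key below 0.002 m), for 0.05 s.
2. the fingers touch the rail with more than 0.3 N farther along, the grasp point at y between 45 and 88 mm, before the notch (contact force between the fingers and tote above 0.3 N and y of the grasp point in the frame of tote between 0.045 and 0.088 m and value of joint key below 0.002 m), for 0.05 s.
3. the key is pressed down, by the fingers (value of joint key above 0.0065 m and contact force between the fingers and tote above 0.3 N), for 0.05 s.
At the end, for the whole second after the job is handed in: The key is down by more than 6.5 of its 8 mm and stays there; each of the seven goods is at rest within 15 mm of where it stood (value of joint key above 0.0065 m and distance of each of carton_a, carton_b, tub, jug_a, jug_b, tin, oil from where it was at the start of the episode below 0.015 m and linear speed of each of carton_a, carton_b, tub, jug_a, jug_b, tin, oil below 0.02 m/s); the robot touches nothing.
It fails at once if the fingers press on the tote with more than 45 N (contact force between the fingers and tote above 45 N).
It fails at once if one of the goods is moved by more than 20 mm or lifted (distance of any of carton_a, carton_b, tub, jug_a, jug_b, tin, oil from where it was at the start of the episode above 0.02 m).
It also fails if it takes over 58 s, if anything falls off the work surface, if the arm or the gripper's body presses on something with over 40 N, if the wrist force passes 120 N, or if a joint passes its speed limit or range.

## Working session

There is one attempt and no reset: what is moved stays moved. The work goes in short steps, Python scripts to look and compute and a shell command to move; the robot and the scene stay as the last step left them, time stands still between calls to the robot, and variables do not carry over. Pictures are saved under pics/ and viewed, at most 10 in all, crops included, and the job is handed in when it is done.

```bash
mkdir -p pics; python3 - <<'E'
from rig import monitor, vision
import cv2, numpy as np
print(monitor.get_obs())
for n in("scene","top"):
    p,d=vision.grab_frame(n); cv2.imwrite(f"pics/{n}1.png",p); np.savez(f"{n}1.npz",p=p,d=d)
    m=vision.camera_model(n); print(n,m, (d>0).mean())
E
```

```text
{'time': 0.0, 'joints': array([ 8.98588198e-01,  3.13423465e-01,  1.49842036e+00,  4.57671264e-06,
        1.33100721e+00, -2.23400565e-01]), 'joint_velocities': array([-0.00220293, -0.00094489, -0.00093728,  0.00018604,  0.00099571,
        0.00109226]), 'effort': array([-1.67910830e-04, -4.02208221e+01, -2.52268696e+01,  6.94509270e-02,
        3.52445198e-02, -2.10952176e-04]), 'tcp_pos': array([227.69790465, 472.86895539, 302.18089339]), 'eef_rot': array([[-9.00964546e-01,  4.33891999e-01, -7.87091240e-04],
       [ 4.33892621e-01,  9.00964056e-01, -9.81849450e-04],
       [ 2.83124295e-04, -1.22612462e-03, -9.99999208e-01]]), 'wrist_force': array([-0.3734431 , -0.13804133,  0.18525506]), 'wrist_torque': array([ 0.04479574, -0.07596179,  0.01093846]), 'finger_force': 0.0, 'finger_gap': 1.000213780180001}
scene {'mtx': array([[439.76339613,   0.        , 331.27588665],
       [  0.        , 439.76339613, 237.89048775],
       [  0.        ,   0.        ,   1.        ]]), 'world_from_camera': array([[ 7.74519074e-01, -3.46452170e-01,  5.29236335e-01,
         1.21346695e+03],
       [ 6.32421546e-01,  4.07225795e-01, -6.58946234e-01,
        -7.97418238e+02],
       [ 1.27746660e-02,  8.45066888e-01,  5.34507963e-01,
         7.85291917e+02],
       [ 0.00000000e+00,  0.00000000e+00,  0.00000000e+00,
         1.00000000e+00]])} 0.9960514322916667
top {'mtx': array([[572.28695638,   0.        , 319.38230617],
       [  0.        , 572.28695638, 245.71494982],
       [  0.        ,   0.        ,   1.        ]]), 'world_from_camera': array([[ 1.27944614e-02,  9.94169037e-01, -1.07071130e-01,
         3.95804420e+02],
       [-9.99850165e-01,  1.39686585e-02,  1.02237026e-02,
         9.82258206e+00],
       [ 1.16597286e-02,  1.06924280e-01,  9.94198798e-01,
         1.54362986e+03],
       [ 0.00000000e+00,  0.00000000e+00,  0.00000000e+00,
         1.00000000e+00]])} 0.9960286458333333
```

View pics/scene1.png

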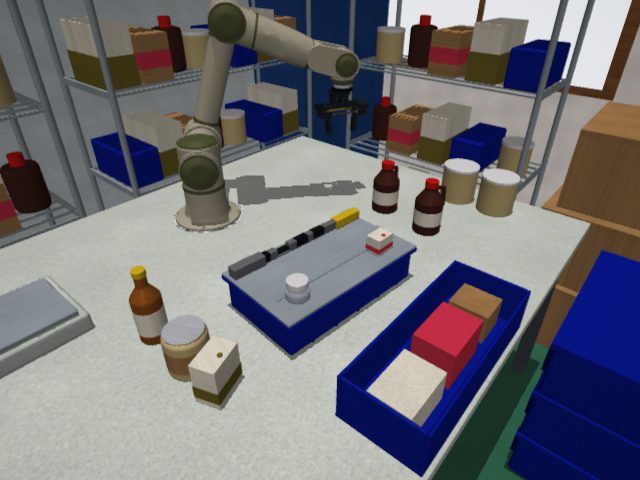

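View pics/top1.png

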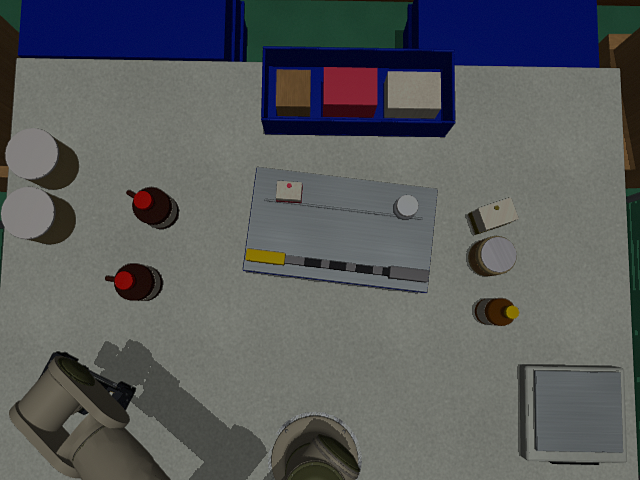

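The top view shows the yellow block at about (265,256), the grey block at (409,273), and a rail with several dark bands between them. In the scene view the yellow block is at (346,217). Next I'll measure both blocks from both views.

```bash
cat > h.py <<'E'
import numpy as np, cv2
from rig import vision
def cloud(n,d):
    m=vision.camera_model(n);K=m["mtx"];T=m["world_from_camera"]
    v,u=np.mgrid[:480,:640]
    c=np.stack([(u-K[0,2])/K[0,0]*d,-(v-K[1,2])/K[1,1]*d,-d],-1)
    return c@T[:3,:3].T+T[:3,3]
E
python3 - <<'E'
from h import *
for n,roi in(("top",(200,230,480,310)),("scene",(210,200,380,290))):
    z=np.load(n+"1.npz");P=cloud(n,z["d"]);hsv=cv2.cvtColor(z["p"],cv2.COLOR_BGR2HSV)
    R=np.zeros((480,640),bool);R[roi[1]:roi[3],roi[0]:roi[2]]=1
    y=R&(cv2.inRange(hsv,(20,120,80),(35,255,255))>0)
    print(n,"yellow z pct",np.percentile(P[y][:,2],[5,50,75,95]).round(1))
    zt=np.percentile(P[y][:,2],75)
    f=y&(abs(P[...,2]-zt)<4); r=cv2.minAreaRect(P[f][:,:2].astype(np.float32)); print(" yellow top",f.sum(),P[f].mean(0).round(1),r)
    Y=P[f].mean(0)
    g=R&(abs(P[...,2]-zt)<3.)&(np.linalg.norm(P[...,:2]-Y[:2],axis=-1)>300)&(P[...,1]<Y[1])
    r2=cv2.minAreaRect(P[g][:,:2].astype(np.float32)); print(" grey top",g.sum(),P[g].mean(0).round(1),r2)
    a,b=np.array(r[0]),np.array(r2[0]); e=(a-b)/np.linalg.norm(a-b); mid=(a+b)/2
    print(" dist",np.linalg.norm(a-b),"(exp 357) ydir",e.round(4),"mid",mid.round(1),"start",(mid+113*e).round(1))
    lid=(P[...,2]>102)&(P[...,2]<116)&(abs((P[...,:2]-mid)@e)<230)&(np.linalg.norm(P[...,:2]-mid,axis=-1)<350)
    print(" lid z",np.median(P[lid][:,2]), "rect",cv2.minAreaRect(P[lid][:,:2].astype(np.float32)))
    q=np.array([e[1],-e[0]]) # tote x
    rl=R&(abs((P[...,:2]-mid)@q)<6)
    s=(P[...,:2]-mid)@e
    print(" rail z by y",[(k,round(float(np.median(P[rl&(abs(s-k)<6)][:,2])),1)) for k in range(-120,121,12)])
E
```

```text
top yellow z pct [134.9 139.7 141.9 144.1]
 yellow top 312 [519.9 129.7 140.9] ((519.6061401367188, 129.31698608398438), (95.86016082763672, 28.197996139526367), 84.69316101074219)
 grey top 242 [ 482.4 -223.6  141.1] ((482.218017578125, -220.85546875), (104.0506362915039, 29.34659194946289), 83.02704620361328)
 dist 352.1627746268979 (exp 357) ydir [0.1062 0.9943] mid [500.9 -45.8] start [512.9  66.6]
 lid z 109.60064280493339 rect ((595.0377197265625, -55.76104736328125), (460.4418640136719, 269.35321044921875), 83.7245864868164)
 rail z by y [(-120, 136.5), (-108, 136.2), (-96, 135.5), (-84, 125.4), (-72, 124.2), (-60, 125.4), (-48, 134.8), (-36, 136.3), (-24, 136.1), (-12, 136.9), (0, 135.1), (12, 135.0), (24, 134.8), (36, 136.7), (48, 134.6), (60, 134.7), (72, 136.5), (84, 135.6), (96, 135.5), (108, 134.5), (120, 136.5)]
scene yellow z pct [116.8 138.3 142.3 144.2]
 yellow top 162 [522.6 125.5 142.2] ((521.2821044921875, 128.54440307617188), (97.75221252441406, 29.46750831604004), 84.27583312988281)
 grey top 290 [ 487.  -226.8  142.1] ((567.4974365234375, -233.87908935546875), (100.86042022705078, 204.97512817382812), 83.2487564086914)
 dist 365.3582417040926 (exp 357) ydir [-0.1265  0.992 ] mid [544.4 -52.7] start [530.1  59.4]
 lid z 112.2105761599779 rect ((671.6085205078125, -64.31622314453125), (469.3477478027344, 428.3125), 84.66691589355469)
 rail z by y [(-120, 111.7), (-108, 111.5), (-96, 112.2), (-84, 112.0), (-72, 111.9), (-60, 112.8), (-48, 112.1), (-36, 112.4), (-24, 111.5), (-12, 112.3), (0, 112.9), (12, 112.8), (24, 112.7), (36, 112.0), (48, 112.6), (60, 112.2), (72, 111.5), (84, 112.1), (96, 112.7), (108, 111.9), (120, 112.2)]
```

The top view checks out: block tops at 141, rail at 136, lid at 110, and the long axis is tilted about 6°. The estimated start point is about (514, 66), with tool y along tote x. I'll rotate first.

```bash
python3 -m inch '[0,0,0,0,0,0,7, 0,0,0,0,0,0,7, 0,0,0,0,0,0,7, 0,0,0,0,0,0,7, 0,0,0,0,0,0,7]'; python3 -m inch '[0,0,0,0,0,0,7, 0,0,0,0,0,0,7, 0,0,0,0,0,0,7, 0,0,0,0,0,0,7, 0,0,0,0,0,0,7]'; python3 -m inch '[0,-28,25,0,0,0,0, 0,-28,25,0,0,0,0, 0,-28,25,0,0,0,0, 0,-28,25,0,0,0,0, 0,-28,25,0,0,0,0]'; python3 -m inch '[0,-28,25,0,0,0,0, 0,-28,25,0,0,0,0, 0,-28,25,0,0,0,0, 0,-28,25,0,0,0,0, 0,0,0,0,0,0,0]'
```

```text
time: 0.52
tcp_pos: [227.7, 472.9, 302.4]
eef_rot: [[-0.484, 0.875, -0.001], [0.875, 0.484, -0.001], [-0.0, -0.001, -1.0]]
wrist_force: [0.0, 0.3, -0.0]
finger_gap: 0.643
finger_force: 0.0
time: 0.93
tcp_pos: [227.7, 472.9, 302.4]
eef_rot: [[0.106, 0.994, -0.001], [0.994, -0.106, -0.001], [-0.001, -0.0, -1.0]]
wrist_force: [0.1, -0.5, 0.6]
finger_gap: 0.268
finger_force: 0.0
time: 1.35
tcp_pos: [338.8, 319.7, 302.5]
eef_rot: [[0.099, 0.995, -0.0], [0.995, -0.099, -0.0], [-0.0, -0.0, -1.0]]
wrist_force: [1.4, 1.0, -0.6]
finger_gap: 0.005
finger_force: 0.0
time: 1.77
tcp_pos: [429.3, 195.7, 302.3]
eef_rot: [[0.105, 0.994, 0.0], [0.994, -0.105, -0.001], [-0.001, 0.0, -1.0]]
wrist_force: [0.5, -0.3, -0.9]
finger_gap: 0.006
finger_force: 0.0
```

```bash
python3 -m inch '[0,-24,20,0,0,0,0, 0,-24,20,0,0,0,0, 0,-24,20,0,0,0,0, 0,-24,19,0,0,0,0, 0,-24,19,0,0,0,0]'; python3 -m inch '[0,0,0,25,0,0,0, 0,0,0,25,0,0,0, 0,0,0,22,0,0,0, 0,0,0,10,0,0,0, 0,0,0,0,0,0,0]'; python3 - <<'E'
from h import *
for n,(x,y,w,h) in(("top",(235,220,200,90)),("scene",(220,150,180,140))):
    p,d=vision.grab_frame(n); c=p[y:y+h,x:x+w]
    cv2.imwrite(f"pics/{n}2.png",cv2.resize(c,None,fx=4,fy=4,interpolation=cv2.INTER_CUBIC))
E
```

```text
time: 2.18
tcp_pos: [512.6, 69.7, 302.5]
eef_rot: [[0.099, 0.995, -0.001], [0.995, -0.099, 0.0], [0.0, -0.001, -1.0]]
wrist_force: [-0.4, 0.3, -1.8]
finger_gap: 0.005
finger_force: 0.0
time: 2.6
tcp_pos: [511.3, 71.1, 218.8]
eef_rot: [[0.099, 0.995, -0.004], [0.995, -0.099, 0.0], [-0.0, -0.004, -1.0]]
wrist_force: [1.1, -0.9, -0.5]
finger_gap: 0.002
finger_force: 0.0
```

View pics/scene2.png

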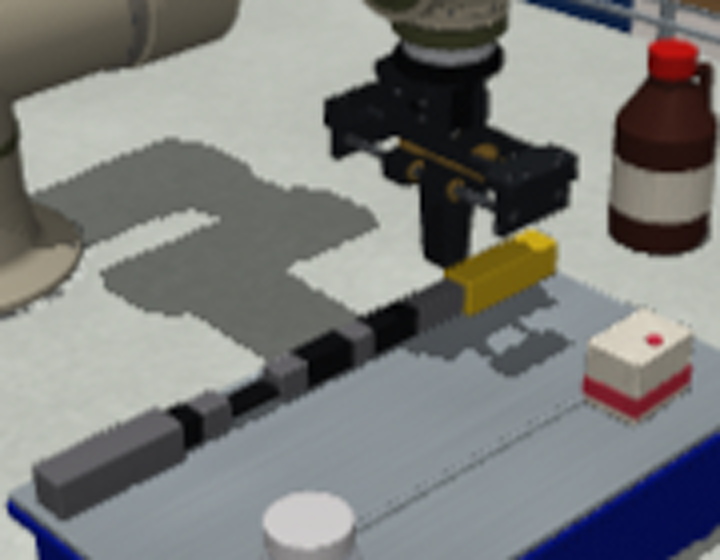

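The fingers are just above the grey start of the rail beside the yellow block. The lowered notch is also visible in the crop at about (255,400). I'll shift 6 mm away from the block and lower gently.

```bash
python3 -m inch '[0,-6,3,0,0,0,0, 0,0,0,8,0,0,0, 0,0,0,5,0,0,0, 0,0,0,2,0,0,0, 0,0,0,0,0,0,0]'; python3 -m inch '[0,0,0,1,0,0,0, 0,0,0,1,0,0,0, 0,0,0,0,0,0,0]';python3 -m inch '[0,0,0,1,0,0,0, 0,0,0,0,0,0,0]'
```

```text
time: 3.12
tcp_pos: [514.3, 64.4, 205.2]
eef_rot: [[0.1, 0.995, -0.001], [0.995, -0.1, 0.0], [-0.0, -0.001, -1.0]]
wrist_force: [-0.9, -0.5, -0.3]
finger_gap: 0.006
finger_force: 0.0
time: 3.37
tcp_pos: [514.5, 64.5, 203.7]
eef_rot: [[0.1, 0.995, -0.0], [0.995, -0.1, 0.0], [0.0, -0.0, -1.0]]
wrist_force: [-0.8, -0.3, 0.1]
finger_gap: 0.006
finger_force: 0.0
time: 3.53
tcp_pos: [514.5, 64.5, 202.7]
eef_rot: [[0.1, 0.995, -0.0], [0.995, -0.1, -0.0], [-0.0, -0.0, -1.0]]
wrist_force: [0.6, -0.6, -0.1]
finger_gap: 0.012
finger_force: 0.0
```

```bash
for i in 1; do python3 -m inch '[0,0,0,1,0,0,0, 0,0,0,0,0,0,0]'; python3 -m inch '[0,0,0,1,0,0,0, 0,0,0,0,0,0,0]'; python3 -m inch '[0,0,0,1,0,0,0, 0,0,0,0,0,0,0]'; done | grep -E "time|pos|wrist"
```

```text
time: 3.7
tcp_pos: [514.5, 64.4, 201.6]
wrist_force: [0.9, 0.2, 0.1]
time: 3.87
tcp_pos: [514.5, 64.4, 200.6]
wrist_force: [-1.0, 0.0, 0.6]
time: 4.03
tcp_pos: [514.6, 64.4, 199.9]
wrist_force: [-2.4, -0.2, 4.2]
```

Contact at 4 N with the tips at 136, as expected. I'll add slightly more load and slide.

```bash
{ python3 -m inch '[0,0,0,0.6,0,0,0, 0,0,0,0,0,0,0]'; python3 -m inch '[0,-6,0,0,0,0,0, 0,-6,0,0,0,0,0, 0,-6,0,0,0,0,0]'; python3 -m inch '[0,-6,0,0,0,0,0, 0,-6,0,0,0,0,0, 0,0,0,0,0,0,0]';  } | grep -E "time|pos|wrist"
```

```text
time: 4.2
tcp_pos: [514.6, 64.4, 199.4]
wrist_force: [-2.3, 0.9, 5.7]
time: 4.45
tcp_pos: [512.9, 46.2, 199.4]
wrist_force: [0.1, 3.9, 4.5]
time: 4.7
tcp_pos: [511.7, 33.3, 199.4]
wrist_force: [-0.0, -2.2, 5.8]
```

```bash
{ python3 -m inch '[0,-4,0,0,0,0,0, 0,-4,0,0,0,0,0, 0,-4,0,0,0,0,0, 0,-4,0,0,0,0,0, 0,-4,0,0,0,0,0]'; python3 -m inch '[0,-4,0,0,0,0,0, 0,-4,0,0,0,0,0, 0,-4,0,0,0,0,0, 0,-4,0,0,0,0,0, 0,-4,0,0,0,0,0]'; python3 -m inch '[0,-4,0,0,0,0,0, 0,-4,0,0,0,0,0, 0,-4,0,0,0,0,0, 0,-4,0,0,0,0,0]'; python3 -m inch '[0,-4,0,0,0,0,0, 0,-4,0,0,0,0,0, 0,-4,0,0,0,0,0, 0,-4,0,0,0,0,0]';  } | grep -E "time|pos|wrist"
```

```text
time: 5.12
tcp_pos: [509.7, 14.2, 199.4]
wrist_force: [0.9, 4.1, 6.3]
time: 5.53
tcp_pos: [507.6, -5.7, 199.4]
wrist_force: [0.4, 3.7, 5.5]
time: 5.87
tcp_pos: [506.0, -21.6, 199.3]
wrist_force: [0.3, 3.5, 4.5]
time: 6.2
tcp_pos: [504.4, -37.5, 199.4]
wrist_force: [-0.1, 3.7, 5.0]
```

```bash
{ python3 -m inch '[0,-4,0,0,0,0,0, 0,-4,0,0,0,0,0, 0,-4,0,0,0,0,0, 0,-4,0,0,0,0,0]'; python3 -m inch '[0,-4,0,0,0,0,0, 0,-4,0,0,0,0,0, 0,-4,0,0,0,0,0, 0,-4,0,0,0,0,0]'; python3 -m inch '[0,-4,0,0,0,0,0, 0,-4,0,0,0,0,0, 0,-4,0,0,0,0,0, 0,-4,0,0,0,0,0]'; python3 -m inch '[0,-4,0,0,0,0,0, 0,-4,0,0,0,0,0, 0,-4,0,0,0,0,0]';  } | grep -E "time|pos|wrist"
```

```text
time: 6.53
tcp_pos: [502.8, -53.4, 199.3]
wrist_force: [0.5, 3.5, 6.0]
time: 6.87
tcp_pos: [501.2, -69.3, 199.3]
wrist_force: [0.0, 3.1, 5.4]
time: 7.2
tcp_pos: [499.5, -85.3, 199.3]
wrist_force: [0.1, 4.0, 5.6]
time: 7.45
tcp_pos: [498.3, -97.2, 199.3]
wrist_force: [-0.0, 4.6, 5.5]
```

```bash
{ python3 -m inch '[0,-3,0,0,0,0,0, 0,-3,0,0,0,0,0]'; python3 -m inch '[0,-3,0,0,0,0,0, 0,-2,0,0,0,0,0]'; python3 -m inch '[0,-2,0,0,0,0,0, 0,-2,0,0,0,0,0]'; python3 -m inch '[0,-2,0,0,0,0,0, 0,0,0,0,0,0,0]';  } | grep -E "time|pos|wrist"
```

```text
time: 7.62
tcp_pos: [497.7, -103.2, 199.3]
wrist_force: [0.6, 3.2, 4.5]
time: 7.78
tcp_pos: [497.0, -108.5, 198.8]
wrist_force: [-0.4, -0.3, -0.1]
time: 7.95
tcp_pos: [496.7, -112.1, 198.8]
wrist_force: [0.3, 0.2, -0.1]
time: 8.12
tcp_pos: [496.6, -114.1, 199.0]
wrist_force: [-0.6, -0.2, 0.4]
```

The force dropped to zero at world y ≈ -107, matching the notch the depth image showed. I'll centre another 4 mm and press in steps.

```bash
{ python3 -m inch '[0,-4,0,0,0,0,0, 0,0,0,3,0,0,0, 0,0,0,3,0,0,0, 0,0,0,0,0,0,0]'; python3 -m inch '[0,0,0,2,0,0,0, 0,0,0,2,0,0,0, 0,0,0,0,0,0,0]'; python3 -m inch '[0,0,0,2,0,0,0, 0,0,0,0,0,0,0]'; python3 -m inch '[0,0,0,2,0,0,0, 0,0,0,0,0,0,0]';  } | grep -E "time|pos|wrist"
```

```text
time: 8.45
tcp_pos: [496.1, -117.5, 192.4]
wrist_force: [0.4, 0.1, 0.8]
time: 8.7
tcp_pos: [496.3, -117.6, 188.9]
wrist_force: [-0.4, 0.8, 0.9]
time: 8.87
tcp_pos: [496.4, -117.6, 187.0]
wrist_force: [0.1, -0.3, 0.7]
time: 9.03
tcp_pos: [496.4, -117.6, 184.9]
wrist_force: [0.3, -0.2, -0.2]
```

```bash
{ python3 -m inch '[0,0,0,1,0,0,0]'; python3 -m inch '[0,0,0,1,0,0,0]'; python3 -m inch '[0,0,0,1,0,0,0]'; python3 -m inch '[0,0,0,0,0,0,0]';  } | grep -E "time|pos|wrist"
```

```text
time: 9.12
tcp_pos: [496.4, -117.7, 184.2]
wrist_force: [-0.5, 0.2, 3.2]
time: 9.2
tcp_pos: [496.3, -117.7, 183.1]
wrist_force: [0.1, 0.2, 2.2]
time: 9.28
tcp_pos: [496.4, -117.6, 182.1]
wrist_force: [-1.1, 0.5, 3.5]
time: 9.37
tcp_pos: [496.4, -117.7, 182.1]
wrist_force: [-0.9, 0.4, 3.0]
```

```bash
{ python3 -m inch '[0,0,0,0.6,0,0,0]'; python3 -m inch '[0,0,0,0.5,0,0,0, 0,0,0,0,0,0,0]';  python3 -m inch '[0,0,0,0.4,0,0,0, 0,0,0,0,0,0,0]';} | grep -E "time|pos|wrist"
```

```text
time: 9.45
tcp_pos: [496.4, -117.7, 181.6]
wrist_force: [0.1, 0.7, 5.0]
time: 9.62
tcp_pos: [496.4, -117.7, 181.2]
wrist_force: [-0.0, 2.1, 6.3]
time: 9.78
tcp_pos: [496.4, -117.7, 180.9]
wrist_force: [-1.0, 0.4, 6.1]
```

The force is now rising at the rail's spring rate, so the key seems to be on its stop with the rail yielding. I'll press a little more to be sure, then retract.

```bash
{ python3 -m inch '[0,0,0,1,0,0,0, 0,0,0,0,0,0,0]'; python3 -m inch '[0,0,0,1,0,0,0, 0,0,0,0,0,0,0, 0,0,0,0,0,0,0]'; python3 -m inch '[0,0,0,-4,0,0,0, 0,0,0,-10,0,0,0, 0,0,0,-20,0,0,0, 0,0,0,-30,0,0,0, 0,0,0,-40,0,0,0]'; python3 -m inch '[0,0,-40,-10,0,0,0, 0,40,-25,0,0,0,0, 0,40,-20,0,0,0,0, 0,40,-20,0,0,0,0, 0,40,0,0,0,0,0]';python3 -m inch '[0,40,0,0,0,0,0, 0,40,0,0,0,0,0, 0,0,0,0,0,0,0, 0,0,0,0,0,0,0]'; } | grep -E "time|pos|wrist"
python3 - <<'E'
from h import *
p,d=vision.grab_frame("top");P=cloud("top",d);p2,_=vision.grab_frame("scene")
mid=np.array([501.,-46]);e=np.array([.1045,.9945]);q=np.array([e[1],-e[0]])
s=(P[...,:2]-mid)@e;t=(P[...,:2]-mid)@q;r=(abs(t)<6)
print([(k,round(float(np.median(P[r&(abs(s-k)<5)][:,2])),1)) for k in range(-110,-29,10)])
cv2.imwrite("pics/scene3.png",p2)
E
```

```text
time: 9.95
tcp_pos: [496.4, -117.7, 180.0]
wrist_force: [-3.4, 1.0, 9.1]
time: 10.2
tcp_pos: [496.4, -117.7, 179.3]
wrist_force: [-2.9, 1.1, 10.8]
time: 10.62
tcp_pos: [495.5, -117.3, 282.3]
wrist_force: [0.3, -0.3, -0.2]
time: 11.03
tcp_pos: [409.9, 42.7, 293.2]
wrist_force: [1.6, -0.6, 0.3]
time: 11.37
tcp_pos: [420.0, 122.3, 292.7]
wrist_force: [-0.3, -1.2, 0.3]
[(-110, 134.9), (-100, 136.4), (-90, 129.9), (-80, 117.2), (-70, 118.4), (-60, 118.5), (-50, 121.7), (-40, 136.3), (-30, 133.8)]
```

View pics/scene3.png

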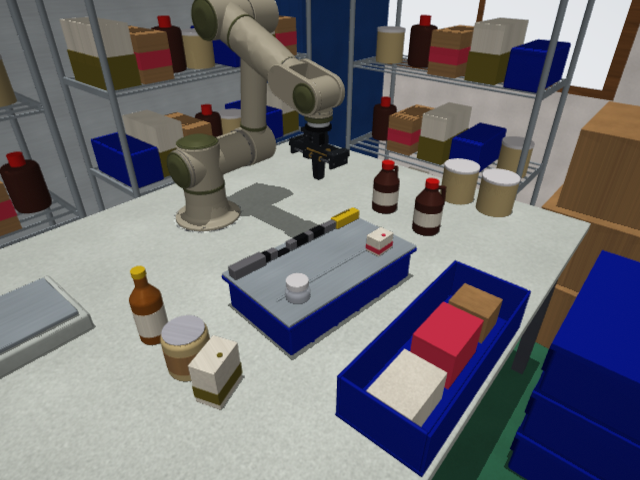

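The key top now reads about 118 mm, down from 125, which is fully down. All the goods are where they stood, and the arm is clear at about (318,165).

```bash
python3 -c "
from rig import hand_in
print(hand_in())"
```

```text
the job is handed in; nothing more can be done
None
```

I locked the tote lid and handed the job in: I felt for the notch along the rail and pressed the key fully down (camera height about 118 mm, as expected at its stop), the goods look unmoved in the final picture, and the arm finished clear; the hand-in returned no verdict.

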